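# Roll the pipe specimen up the inspection gutter to its stop

### The arm

A 6-joint arm with a two-finger parallel gripper is mounted at the origin on a cart in front of the work surface, level with it; the furniture and walls round the work are solid. World frame = base frame: x ahead of the robot, y to its left, z up, the work surface at z = 0. Lengths are in m, angles in rad, forces in N, time in s.
With the tool pointing down it reaches from about 0.3 to 0.95 m from the base axis. Payload 3.1 kg.
Tool frame: the origin (TCP) lies midway between the tips of the shut fingers; the grasp point (between the pads) lies 19 mm behind it; z points along the fingers, y is the line along which they close (so a half turn about z gives the same grasp; the last joint's range is limited). The gripper opens to 85 mm and grips with 20 to 120 N. Pads are 22 mm wide; open, the fingers measure 114 mm over their backs; the gripper's body (76 mm by 85 mm) begins 54 mm behind the grasp point. The pads swing forward as they close: fully open they stand 13 mm farther back than shut.
Start: joints at [1.184, 0.308, 1.634, -0, 1.2, -0.07], TCP at [0.195, 0.594, 0.231] pointing down, gripper open.
Joint ranges: [-3.06, 3.06], [-0.79, 1.96], [0.05, 2.63], [-1.19, 4.34], [0.05, 2.64], [-2.94, 2.94]. Speed limits (rad/s): [2.79, 2.79, 3.14, 3.14, 3.14, 3.14].

### API

Orientations are given as a unit quaternion [w, x, y, z].
In Python, from rig import arm, viewer, order gives the robot as it stands.
- The arm moves only by the tool move_arm, never from a script. Its argument "targets" is text: rows parted by semicolons, each of 5 numbers parted by spaces: the shift along the world's x, y, z in m, then the turn about the world's z in rad, then the closure in counts, from 0 (fully open) to 255 (shut). In form: x y z yaw claw; .... A call has 1 to 5 rows; each row is the pose to reach, as a shift and turn from the pose commanded when the call began; what a row does not reach only later rows make up. A row lasts 1/12 s, in which the tool goes at most 41.7 mm and 7.16 degrees, less where a joint would pass 70% of its speed; a pose out of reach is approached as far as the arm can. A call with a gripper value outside its range is refused whole. The fingers move at their own pace and stop on an object; the grip force is fixed at half the most. Time passes only in rows, so rows that repeat a pose let the fingers close. It gives the time, the measured TCP pose, the force, the opening and the grip force at its end, in the units of the state.
- arm.observe(): the state, without advancing time (a new reading comes with each control period).
- viewer.capture(name): name is "scene" or "top" or "wrist"; returns a dict with "pixels" (384x512x3 uint8, red, green, blue), "fx", "fy", "cx", "cy" (pixels), "world_to_cam" (4x4, takes a point from world to camera coordinates). Camera axes: x right, y down, z forward; pixel columns grow to the right and rows downward; lengths in m; the calibration is good to about 2 mm. The wrist camera is an equidistant fisheye: a pixel r from the principal point sees the ray r / f radians off the axis. A picture is of the moment at which its call begins. There is no depth.
- order.close_job(): hands the job in; it is judged then, once.
The state is a dict: "clock": time; "q": joint angles; "dq": joint speeds; "joint_torque": joint torques, N m; "eef_pos": TCP position; "tcp_rot": TCP orientation; "wrist_force": force on the tool from outside, world axes, zero at the start; "moment": the same for the moment, N m; "opening": finger opening in m; "gripper_force": force on a finger pad.
Only numpy, scipy, OpenCV 4.12 (cv2) and the standard library are available. Lean on these libraries where they do the work, as an engineer would, in place of code of your own. Each camera call takes 0.05 s, during which the arm holds its last target. There are 200 camera calls.

### The job

Bring the longer of the two pipe offcuts up to the examination stop: with a fingertip or the outside of the fingers, gently push it up its sloped gutter and over the low ridge until it rests between the ridge and the stop bar and cannot roll back, then take the hand away. Only push it, never pinch it or lift it out of the gutter; do not shift the lightly clamped stop bar, and leave the short pipe ring and everything else where it is.

Things in the scene. Friction and masses are not known exactly. Their poses are not given: they have to be found in the camera images.
- pipe_long: The part to push: plain steel pipe offcut, 44 mm diameter, 56 mm long, 0.11 to 0.23 kg, lying across either one of the gutters like a roller, at the low end nearer the robot, against an end lip. Origin at its centre; y axis = pipe axis; x and z turn as it rolls. Its bore is plugged: treat it as solid. Left alone on the slope it rolls back down.
- pipe_short: The other offcut, to be left alone: same steel and same 44 mm diameter but only 24 mm long, against the lip at the low end of the other gutter. Origin at its centre.
- rack: The fixed rack with two parallel gutters of grey sheet metal, 245 mm long, 62 mm wide inside, side walls only 10 mm high and 3 mm thick. A steel lip 7 mm high and 6 mm thick closes each low end, 106.5 to 112.5 mm down the slope from ramp_mid; a waiting pipe's centre is 90 mm down the slope from ramp_mid. Origin on the table below ramp_mid; x points level up-slope, y left, z up.
- ramp_mid (a point): Point on the plane of the gutter floors, midway between the gutters and about halfway along them, 36 mm above the table. Axes: x up along the gutters (away from the robot, rising 0.12 rad, about 7 degrees), y across them to the left, z square to the floors. The gutters are centred at y = +45 and -45 mm and run from x = -127 to +117 mm.
- stop_face (a point): Point at floor level, midway between the gutters, on the stop bar's face that looks down the slope; axes as ramp_mid. The bar crosses both gutters, 172 mm wide (200 mm over knobs), 12 mm thick, 36 mm high. A half-round ridge fixed to it, 2.5 mm high, 6 mm wide, crosses each floor, crest at x = -34.5 mm. A pipe between ridge and bar has its centre at x = -22 to -24 mm.
- stop (a joint): Place of the stop bar along the gutters, in m, growing up the slope: 0 puts its face 22 mm up the slope from ramp_mid, 0.07 puts it 92 mm up. Set differently each run; clamped only by friction, it slides when pushed with more than about 12 N. Leave it as set.
- loupe: Bystander: black stand loupe, 43 mm diameter, 32 mm high, standing on the table to the left of the rack. Origin at the centre of its underside.
- lift_tape: Bystander: roll of tape, 83 mm diameter, 26 mm high, lying flat on the table to the right of the rack. Origin at the centre of its underside.
- tweezers: Bystander: steel tweezers, 132 x 16 x 10 mm, lying on the table to the right of the rack. Origin at the centre of the underside.
Things that resemble listed ones, but are neither listed nor needed, are in the scene too. Leave any purple look-alike of the pipe_long alone.

How it is judged:
By the outcome, as a careful person would: the job done as asked, in the order asked, and still so for the second after the job is handed in, with the robot touching nothing.
It also fails if it takes over 40 s, if anything falls off the work surface, if the arm or the gripper's body presses on something with over 40 N, if the wrist force passes 120 N, or if a joint passes its speed limit or range.

## Working session

There is one attempt and no reset: what is moved stays moved. The work goes in short steps, Python scripts to look and compute and a tool call to move; the robot and the scene stay as the last step left them, time stands still between calls to the robot, and variables do not carry over. Pictures are saved under pics/ and viewed, at most 10 in all, crops included, and the job is handed in when it is done.

Besides the shell and the picture viewer there is one more tool, called after "Emit:" as name(argument=value, ...) on one line, values as JSON. move_arm: Moves the arm, as the interface text tells. Its arguments: {"type":"object","properties":{"targets":{"type":"string"}},"required":["targets"]}

```bash
mkdir -p pics
cat > h.py <<'E'
import numpy as np, cv2
from rig import arm, viewer, order
def cap(n,f):
    d=viewer.capture(n); cv2.imwrite(f'pics/{f}.png',cv2.cvtColor(d['pixels'],cv2.COLOR_RGB2BGR)); return d
def ray(d,u,v):
    T=np.array(d['world_to_cam']);R=T[:3,:3];o=-R.T@T[:3,3]
    return o,R.T@np.array([(u-d['cx'])/d['fx'],(v-d['cy'])/d['fy'],1])
def onz(d,u,v,z):
    o,r=ray(d,u,v);return o+r*(z-o[2])/r[2]
def proj(d,p):
    T=np.array(d['world_to_cam']);c=T[:3,:3]@np.array(p)+T[:3,3];return c[0]/c[2]*d['fx']+d['cx'],c[1]/c[2]*d['fy']+d['cy']
E
python3 - <<'E'
from h import *
import pickle
a=cap('scene','s1');b=cap('top','t1');pickle.dump((a,b),open('v1.pkl','wb'))
cv2.imwrite('pics/both.png',cv2.resize(np.vstack([cv2.imread('pics/s1.png'),cv2.imread('pics/t1.png')]),None,fx=.78,fy=.78))
s=arm.observe();print(s)
E
```

```text
{'clock': 0.1, 'q': array([ 1.18433726e+00,  3.08957617e-01,  1.63507959e+00, -7.51545149e-07,
        1.19972432e+00, -6.96683621e-02]), 'dq': array([-0.0009089 , -0.00124195, -0.0013662 , -0.00015642, -0.00074914,
       -0.00021282]), 'joint_torque': array([-1.50299829e-04, -4.16405869e+01, -2.77643216e+01, -1.42471672e-04,
        4.05272571e-03, -2.17188358e-05]), 'eef_pos': array([0.19441679, 0.59318573, 0.23012754]), 'tcp_rot': array([-2.44841605e-04,  1.57733625e-01,  9.87481102e-01, -1.05643691e-03]), 'wrist_force': array([0.36139638, 0.26531471, 0.01474908]), 'moment': array([ 0.01303659, -0.035661  , -0.02315307]), 'gripper_force': 0.0, 'opening': 0.08549877419856482}
```

View pics/t1.png

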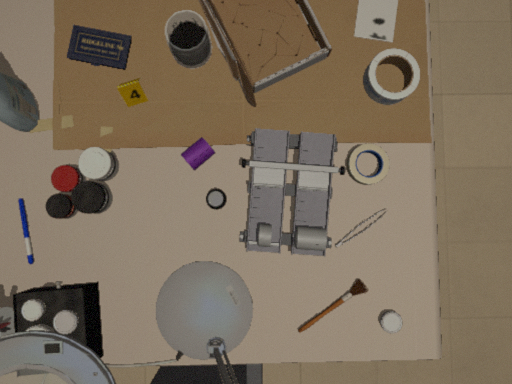

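View pics/s1.png

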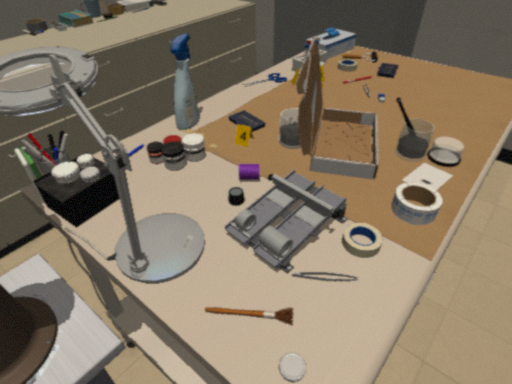

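The top view shows the following:
- The long pipe is at about (311,238), in the right gutter.
- The short ring is at about (265,234), in the left gutter.
- The purple look-alike is at (198,153).
- The stop bar runs across at row ~168.
- The lamp base is at (205,310).

Of the candidates (311,238), (265,234) and (198,153), I choose (311,238). I'll check it in a close crop and measure.

Run:
```python
from h import *
import pickle
a,b=pickle.load(open('v1.pkl','rb'))
for n,d in(('scene',a),('top',b)):
    o,r=ray(d,256,192);print(n,o.round(3),r.round(3))
for n,(u,v,z) in dict(long=(312,238,.055),short=(265,234,.055),barL=(243,164,.085),barR=(342,171,.085),lamp=(205,310,0),lampjoint=(217,345,0),tape=(369,164,.026),loupe=(216,198,.03),lipR=(310,254,.03),lipL=(265,251,.03)).items(): print(n,onz(b,u,v,z).round(3))
for p in ([0,0,0],[.195,.594,.23],[.3,0,0]): print(p,proj(b,p),proj(a,p))
t=cv2.imread('pics/t1.png')[120:264,232:352];s=cv2.imread('pics/s1.png')[165:275,220:355]
t=cv2.resize(t,None,fx=4,fy=4,interpolation=2)
s=cv2.resize(s,(400,326),interpolation=2)
z=np.zeros((576,800-480+80,3),np.uint8)[:,:320]; s=cv2.resize(s,(320,261)); z[:261]=s
cv2.imwrite('pics/c1.png',np.hstack([t,z]))
```

```text
scene [ 0.069 -0.541  0.601] [ 0.584  0.489 -0.647]
top [ 0.519 -0.134  0.922] [ 0.053 -0.02  -0.998]
long [ 0.474 -0.259  0.055]
short [ 0.483 -0.167  0.055]
barL [ 0.616 -0.127  0.085]
barR [ 0.601 -0.314  0.085]
lamp [ 0.328 -0.045  0.   ]
lampjoint [ 0.258 -0.069  0.   ]
tape [ 0.62  -0.382  0.026]
loupe [ 0.555 -0.072  0.03 ]
lipR [ 0.441 -0.258  0.03 ]
lipL [ 0.448 -0.168  0.03 ]
[0, 0, 0] (np.float64(183.55148117591244), np.float64(477.2568356270796)) (np.float64(-4.303794100777623), np.float64(348.09811732786613))
[0.195, 0.594, 0.23] (np.float64(-244.35879361372156), np.float64(442.86990126746775)) (np.float64(-62.5719721704491), np.float64(94.72761756297082))
[0.3, 0, 0] (np.float64(182.81963818231378), np.float64(324.6090467586864)) (np.float64(137.87649363584944), np.float64(246.3631837189191))
```

View pics/c1.png

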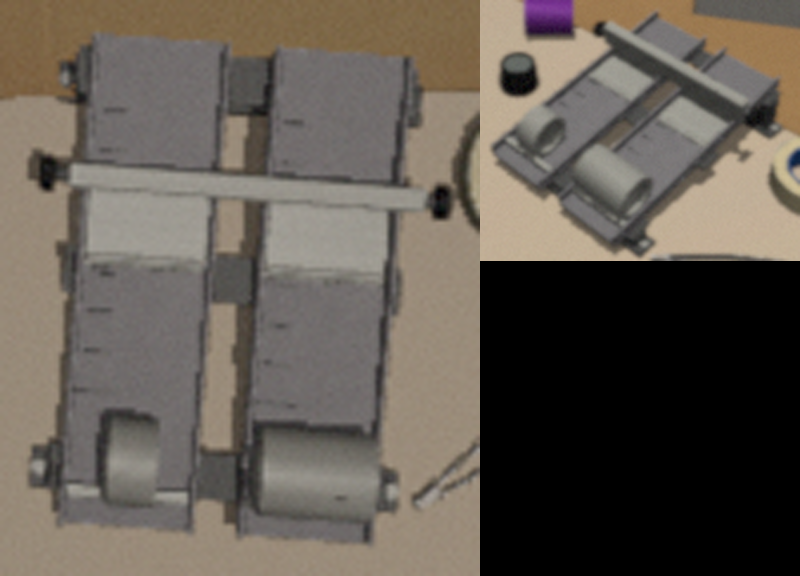

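The crop confirms it: the long pipe lies in the right gutter (56:24 length ratio, unpainted steel). The lamp is an obstacle on the way, so I'll locate its pole and head along with the rack.

Run:
```python
from h import *
import pickle
a,b=pickle.load(open('v1.pkl','rb'))
def tri(p,q):
    o1,r1=ray(a,*p);o2,r2=ray(b,*q);A=np.c_[r1,-r2];t=np.linalg.lstsq(A,o2-o1,rcond=None)[0]
    x,y=o1+t[0]*r1,o2+t[1]*r2;return ((x+y)/2).round(3),np.linalg.norm(x-y).round(3)
print('polebase',tri((137,262),(216,345)))
print('head centre',tri((45,75),(50,385)))
print('head top-edge',tri((95,62),(50,335)))
for v in (250,200,150,100,60): # pole in scene: points at assumed y,x plane
    u=137-(262-v)*(137-60)/(262-60)
    o,r=ray(a,u,v); print(u,v,[(o+r*t).round(2).tolist() for t in ((.22-o[0])/r[0],(.26-o[0])/r[0])])
# rack: 
th=.12
M=np.array([.569,-.221])
for yaw in (-.08,-.09,-.1):
    R=np.array([[np.cos(yaw),-np.sin(yaw)],[np.sin(yaw),np.cos(yaw)]])
    def W(s,l,h):
        xy=M+R@np.array([s*np.cos(th)-h*np.sin(th),l]);return [*xy,.036+s*np.sin(th)+h*np.cos(th)]
    f=lambda *k:((np.array(proj(b,W(*k)))-[232,120])*4).round(0).tolist()
    print(yaw,'lowcorners',f(-.1275,.079,.01),f(-.1275,-.079,.01),'top',f(.117,.079,.01),f(.117,-.079,.01),'pipe',f(-.09,-.045,.022),f(-.09,.045,.022))
    for st in (.02,.03,.04,.05,.06): print(st,'ridge',f(.022+st-.0345,-.045,.0025),'barfronttop',f(.022+st,-.045,.036))
```

```text
polebase (array([ 0.264, -0.067,  0.033]), np.float64(0.009))
head centre (array([0.304, 0.118, 0.359]), np.float64(0.025))
head top-edge (array([0.379, 0.106, 0.367]), np.float64(0.004))
132.4257425742574 250 [[0.22, -0.16, 0.18], [0.26, -0.06, 0.07]]
113.36633663366337 200 [[0.22, -0.16, 0.28], [0.26, -0.06, 0.2]]
94.3069306930693 150 [[0.22, -0.16, 0.36], [0.26, -0.06, 0.3]]
75.24752475247524 100 [[0.22, -0.15, 0.43], [0.26, -0.05, 0.38]]
60.0 60 [[0.22, -0.15, 0.47], [0.26, -0.05, 0.44]]
-0.08 lowcorners [60.0, 526.0] [376.0, 547.0] top [93.0, 31.0] [416.0, 54.0] pipe [318.0, 472.0] [134.0, 460.0]
0.02 ridge [327.0, 271.0] barfronttop [343.0, 203.0]
0.03 ridge [329.0, 251.0] barfronttop [344.0, 182.0]
0.04 ridge [330.0, 231.0] barfronttop [346.0, 161.0]
0.05 ridge [332.0, 211.0] barfronttop [347.0, 140.0]
0.06 ridge [333.0, 191.0] barfronttop [349.0, 119.0]
-0.09 lowcorners [57.0, 524.0] [374.0, 548.0] top [96.0, 30.0] [418.0, 55.0] pipe [316.0, 472.0] [132.0, 459.0]
0.02 ridge [327.0, 272.0] barfronttop [343.0, 204.0]
0.03 ridge [329.0, 252.0] barfronttop [345.0, 183.0]
0.04 ridge [331.0, 232.0] barfronttop [347.0, 162.0]
0.05 ridge [332.0, 212.0] barfronttop [349.0, 141.0]
0.06 ridge [334.0, 192.0] barfronttop [351.0, 120.0]
-0.1 lowcorners [55.0, 522.0] [371.0, 549.0] top [98.0, 28.0] [420.0, 57.0] pipe [314.0, 473.0] [131.0, 458.0]
0.02 ridge [327.0, 273.0] barfronttop [344.0, 205.0]
0.03 ridge [329.0, 253.0] barfronttop [346.0, 184.0]
0.04 ridge [331.0, 233.0] barfronttop [348.0, 163.0]
0.05 ridge [333.0, 213.0] barfronttop [350.0, 142.0]
0.06 ridge [335.0, 193.0] barfronttop [352.0, 121.0]
```

Run:
```python
from h import *
s=cv2.imread('pics/s1.png')[30:290,0:220];t=cv2.imread('pics/t1.png')[254:384,0:256]
s=cv2.resize(s,None,fx=1.8,fy=1.8,interpolation=2);t=cv2.resize(t,(396,201),interpolation=2)
d=cap('wrist','w1');w=cv2.resize(cv2.imread('pics/w1.png'),(396,297))
r=np.zeros((max(len(s),498),396,3),np.uint8);r[:201]=t;r[201:498]=w
l=np.zeros((len(r),396,3),np.uint8);l[:len(s)]=s
cv2.imwrite('pics/c2.png',np.hstack([l,r]))
print(d['fx'],d['cx'],d['cy'],d['world_to_cam'])
```

```text
297.3186396354542 252.65608514959584 195.23566724732953 [[ 0.31140318  0.95027295 -0.00306149 -0.62272798]
 [ 0.90722428 -0.29633436  0.29854655 -0.03939431]
 [ 0.28279349 -0.09574581 -0.95439016  0.38133365]
 [ 0.          0.          0.          1.        ]]
```

View pics/c2.png

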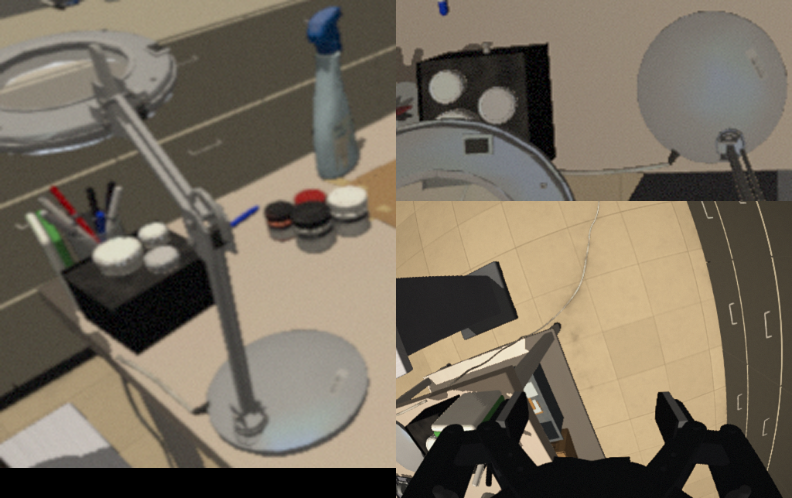

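Run:
```python
from h import *
import pickle
a,b=pickle.load(open('v1.pkl','rb'))
for q in ((234,384),(238,384),(241,384)):
    o,r1=ray(b,216,345);_,r2=ray(b,*q);n=np.cross(r1,r2);oo,r=ray(a,117,144);print('elbow',(oo+r*(n@(o-oo))/(n@r)).round(3))
def tri(p,q):
    o1,r1=ray(a,*p);o2,r2=ray(b,*q);t=np.linalg.lstsq(np.c_[r1,-r2],o2-o1,rcond=None)[0]
    x,y=o1+t[0]*r1,o2+t[1]*r2;return ((x+y)/2).round(3),np.linalg.norm(x-y).round(3)
# head: in top right edge (112?), far edge
print('far edge',tri((55,49),(0,345)),tri((97,66),(50,333)))
print('bottle top',onz(a,183,40,.25),'plank',tri((312,42),(250,98)))
```

```text
elbow [ 0.261 -0.135  0.343]
elbow [ 0.253 -0.151  0.353]
elbow [ 0.246 -0.166  0.363]
far edge (array([0.358, 0.17 , 0.378]), np.float64(0.027)) (array([0.381, 0.109, 0.359]), np.float64(0.006))
bottle top [0.81120706 0.37272769 0.25      ] plank (array([ 0.676, -0.154,  0.374]), np.float64(0.038))
```

The lamp elbow is at about (.25,-.15,.35) and its head at (.30,.12,.37). I'll swing over at z≈0.5, bowed outward, while setting the yaw (+0.23) and the finger gap.

Emit:
move_arm(targets="0.01 0 0.04 0.05 190; 0.03 0 0.075 0.1 190; 0.055 0 0.105 0.15 190; 0.085 -0.005 0.13 0.2 190; 0.11 -0.015 0.16 0.23 190")

```text
clock: 0.57
eef_pos: [0.3057, 0.5788, 0.3914]
tcp_rot: [-0.0, 0.042, 0.999, -0.001]
wrist_force: [1.1, -0.2, -0.7]
opening: 0.0255
gripper_force: 0.0
```

Emit:
move_arm(targets="0.025 -0.015 0.025 0 190; 0.05 -0.035 0.05 0 190; 0.08 -0.06 0.07 0 190; 0.11 -0.085 0.08 0 190; 0.135 -0.115 0.09 0 190")

```text
clock: 0.98
eef_pos: [0.4414, 0.4633, 0.4822]
tcp_rot: [0.001, 0.043, 0.999, 0.001]
wrist_force: [0.2, 0.1, 0.0]
opening: 0.0215
gripper_force: 0.0
```

Emit:
move_arm(targets="0.02 -0.035 0.005 0 190; 0.04 -0.07 0.01 0 190; 0.06 -0.105 0.01 0 190; 0.075 -0.14 0.01 0 190; 0.09 -0.175 0.01 0 190")

```text
clock: 1.4
eef_pos: [0.5303, 0.287, 0.4908]
tcp_rot: [-0.0, 0.044, 0.999, -0.0]
wrist_force: [0.4, 0.2, -0.1]
opening: 0.0216
gripper_force: 0.0
```

Emit:
move_arm(targets="0.01 -0.04 0 0 190; 0.02 -0.08 0 0 190; 0.025 -0.12 0 0 190; 0.025 -0.16 0 0 190; 0.025 -0.2 0 0 190")

```text
clock: 1.82
eef_pos: [0.5545, 0.0869, 0.4906]
tcp_rot: [-0.001, 0.043, 0.999, -0.0]
wrist_force: [0.4, -0.2, 0.9]
opening: 0.0217
gripper_force: 0.0
```

Emit:
move_arm(targets="-0.005 -0.04 0 0 190; -0.01 -0.08 0 0 190; -0.02 -0.12 0 0 190; -0.035 -0.155 0 0 190; -0.05 -0.19 -0.01 0 190")

```text
clock: 2.23
eef_pos: [0.5045, -0.1031, 0.4828]
tcp_rot: [0.002, 0.044, 0.999, -0.0]
wrist_force: [1.0, -0.2, 0.2]
opening: 0.0217
gripper_force: 0.0
```

Emit:
move_arm(targets="-0.02 -0.03 -0.01 0 190; -0.04 -0.06 -0.02 0 190; -0.055 -0.09 -0.035 0 190; -0.065 -0.12 -0.055 0 190; -0.08 -0.15 -0.07 0 190")

```text
clock: 2.65
eef_pos: [0.4237, -0.2522, 0.4098]
tcp_rot: [-0.0, 0.043, 0.999, 0.0]
wrist_force: [0.6, -0.4, -0.5]
opening: 0.0217
gripper_force: 0.0
```

Run:
```python
from h import *
cap('scene','s2');cap('top','t2');
s=cv2.resize(cv2.imread('pics/s2.png'),(400,300));t=cv2.resize(cv2.imread('pics/t2.png'),(400,300))
cv2.imwrite('pics/c3.png',np.hstack([s,t]));print(arm.observe()['eef_pos'],arm.observe()['q'])
```

```text
[ 0.42117353 -0.25377257  0.40735352] [-0.62926156 -0.06438639  1.70005911 -0.00247743  1.51272566 -2.10713274]
```

View pics/c3.png

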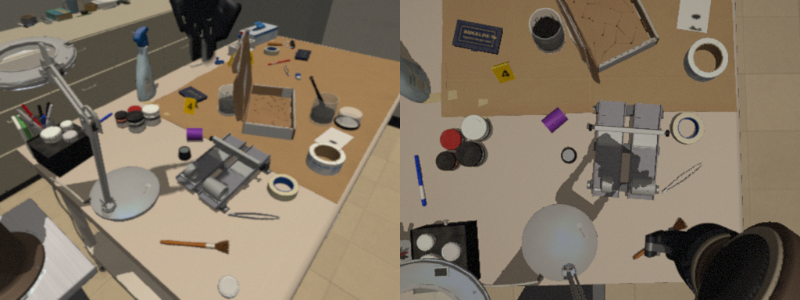

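The pictures show the hand high over the rack and clear of the lamp. The rack and pipes haven't moved. Next I lower the fingers behind the pipe.

Emit:
move_arm(targets="0 0 -0.04 0 190; 0 0 -0.08 0 190; 0 0 -0.12 0 190; 0 0 -0.16 0 190; 0 0 -0.2 0 190")

```text
clock: 3.17
eef_pos: [0.4252, -0.2505, 0.2102]
tcp_rot: [0.001, 0.043, 0.999, -0.0]
wrist_force: [0.9, -0.4, -0.9]
opening: 0.0216
gripper_force: 0.0
```

Emit:
move_arm(targets="0 0 -0.04 0 190; 0 0 -0.075 0 190; 0 0 -0.105 0 190; 0 0 -0.125 0 190; 0 0 -0.14 0 190")

```text
clock: 3.58
eef_pos: [0.4238, -0.2494, 0.0688]
tcp_rot: [-0.002, 0.043, 0.999, 0.001]
wrist_force: [-0.2, 0.5, -0.2]
opening: 0.0216
gripper_force: 0.0
```

Run:
```python
from h import *
cap('scene','s3');cap('top','t3');cap('wrist','w3')
s=cv2.resize(cv2.imread('pics/s3.png')[130:290,180:380],(400,320),interpolation=2);t=cv2.resize(cv2.imread('pics/t3.png')[120:280,220:420],(400,320),interpolation=2)
w=cv2.resize(cv2.imread('pics/w3.png'),(360,270));r=np.zeros((270,800,3),np.uint8);r[:,:360]=w
cv2.imwrite('pics/c4.png',np.vstack([np.hstack([s,t]),r]));print(arm.observe()['eef_pos'],arm.observe()['wrist_force'])
```

```text
[ 0.42425277 -0.24993611  0.07033584] [1.19792416 0.13060578 0.93679467]
```

View pics/c4.png

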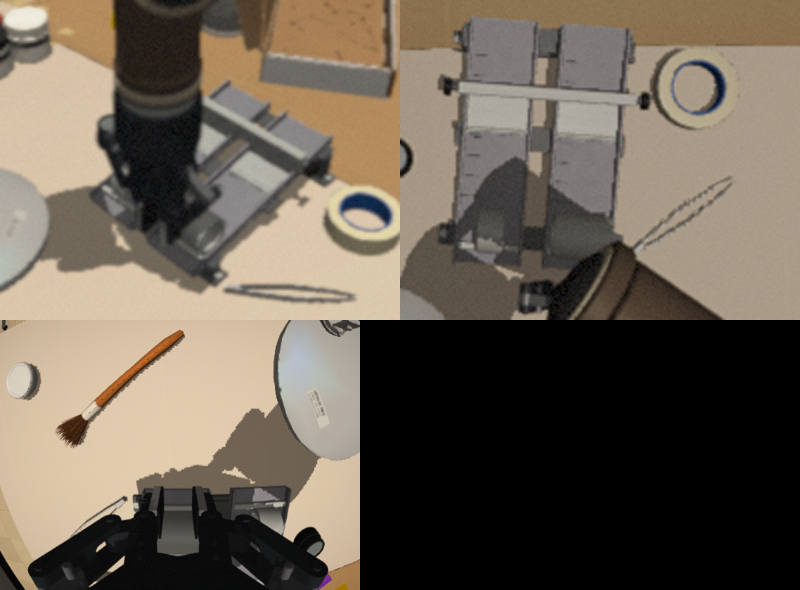

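The wrist view shows the fingers about 4 mm left of the gutter centre and clear of the lip. I'll correct y and go down to finger height (z≈0.04).

Emit:
move_arm(targets="0 -0.004 -0.01 0 190; 0 -0.004 -0.02 0 190; 0 -0.004 -0.031 0 190; 0 -0.004 -0.031 0 190")

```text
clock: 4.07
eef_pos: [0.4235, -0.2543, 0.0386]
tcp_rot: [-0.001, 0.044, 0.999, 0.001]
wrist_force: [-0.3, 0.5, -0.7]
opening: 0.022
gripper_force: 0.0
```

Emit:
move_arm(targets="0.005 0 0 0 190; 0.01 -0.001 0 0 190; 0.014 -0.001 0 0 190; 0.018 -0.0015 0 0 190; 0.02 -0.0015 0 0 190")

```text
clock: 4.48
eef_pos: [0.4459, -0.257, 0.0408]
tcp_rot: [0.001, 0.043, 0.999, -0.0]
wrist_force: [0.1, 0.2, 0.0]
opening: 0.022
gripper_force: 0.2
```

Emit:
move_arm(targets="0.003 0 0.0004 0 190; 0.007 -0.0006 0.001 0 190; 0.012 -0.001 0.0014 0 190; 0.017 -0.0014 0.002 0 190; 0.022 -0.0019 0.0026 0 190")

```text
clock: 4.9
eef_pos: [0.4673, -0.2586, 0.043]
tcp_rot: [0.0, 0.043, 0.999, -0.0]
wrist_force: [-0.4, -0.0, -1.0]
opening: 0.0218
gripper_force: 0.4
```

Emit:
move_arm(targets="0.005 -0.0004 0.0006 0 190; 0.01 -0.0009 0.0012 0 190; 0.015 -0.0013 0.0018 0 190; 0.02 -0.0017 0.0024 0 190; 0.025 -0.0021 0.003 0 190")

```text
clock: 5.32
eef_pos: [0.4922, -0.2606, 0.0459]
tcp_rot: [-0.0, 0.043, 0.999, 0.0]
wrist_force: [-0.3, -0.9, 0.5]
opening: 0.0214
gripper_force: 0.4
```

Emit:
move_arm(targets="0.005 -0.0004 0.0006 0 190; 0.01 -0.0009 0.0012 0 190; 0.015 -0.0013 0.0018 0 190; 0.019 -0.0017 0.0024 0 190; 0.022 -0.0019 0.0026 0 190")

```text
clock: 5.73
eef_pos: [0.5144, -0.2626, 0.0486]
tcp_rot: [0.0, 0.043, 0.999, -0.0]
wrist_force: [-0.2, -0.2, 0.1]
opening: 0.0218
gripper_force: 0.4
```

Run:
```python
from h import *
cap('scene','s4');cap('top','t4')
s=cv2.resize(cv2.imread('pics/s4.png')[150:270,210:360],(400,320),interpolation=2);t=cv2.resize(cv2.imread('pics/t4.png')[120:280,220:420],(400,320),interpolation=2)
cv2.imwrite('pics/c5.png',np.hstack([s,t]));print(arm.observe()['eef_pos'],arm.observe()['wrist_force'])
```

```text
[ 0.51467273 -0.26276991  0.04871276] [ 0.29552951  0.6561522  -0.36137875]
```

View pics/c5.png

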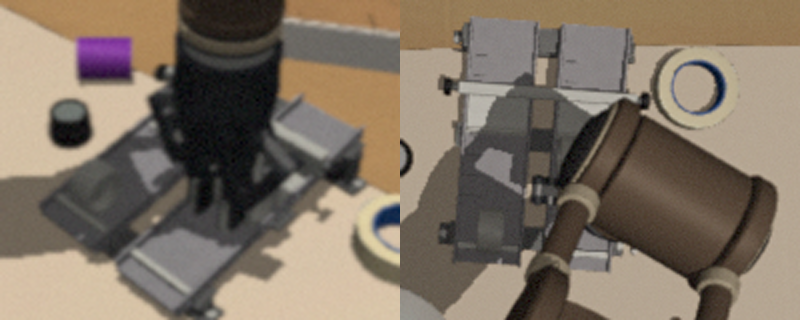

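The pipe has left the lip and sits ahead of the fingers, just short of the ridge. Now I nudge it over the ridge.

Emit:
move_arm(targets="0.004 -0.0003 0.0008 0 190; 0.008 -0.0006 0.0018 0 190; 0.012 -0.001 0.0028 0 190; 0.016 -0.0013 0.0036 0 190; 0.02 -0.0017 0.0042 0 190")

```text
clock: 6.25
eef_pos: [0.5334, -0.2641, 0.0526]
tcp_rot: [-0.001, 0.043, 0.999, 0.0]
wrist_force: [-1.4, -0.4, -0.1]
opening: 0.0216
gripper_force: 0.9
```

Emit:
move_arm(targets="0.003 -0.0003 0.0006 0 190; 0.006 -0.0005 0.001 0 190; 0.008 -0.0007 0.0012 0 190; 0.009 -0.0008 0.0012 0 190; 0.009 -0.0008 0.0012 0 190")

```text
clock: 6.67
eef_pos: [0.5434, -0.2651, 0.054]
tcp_rot: [0.0, 0.043, 0.999, -0.0]
wrist_force: [-0.2, -0.2, -0.1]
opening: 0.022
gripper_force: 0.0
```

The force rose on the ridge and then dropped to zero, so the pipe has probably gone over. I'll back off gently and look.

Emit:
move_arm(targets="-0.002 0 0 0 190; -0.006 0.0005 -0.0005 0 190; -0.012 0.001 -0.001 0 190; -0.02 0.0017 -0.001 0 190; -0.03 0.0025 0 0 190")

```text
clock: 7.08
eef_pos: [0.5116, -0.2622, 0.0536]
tcp_rot: [-0.0, 0.043, 0.999, 0.0]
wrist_force: [-0.3, -0.1, -0.2]
opening: 0.0216
gripper_force: 0.0
```

Emit:
move_arm(targets="-0.01 0 0.03 0 190; -0.02 0 0.06 0 190; -0.03 0 0.1 0 190; -0.04 0.01 0.14 0 190; -0.05 0.03 0.18 0 190")

```text
clock: 7.5
eef_pos: [0.4623, -0.2356, 0.2315]
tcp_rot: [0.0, 0.045, 0.999, -0.001]
wrist_force: [0.0, -0.2, 1.4]
opening: 0.0218
gripper_force: 0.0
```

Emit:
move_arm(targets="0 0.01 0.04 0 190; 0 0.03 0.075 0 190; 0.02 0.06 0.1 0 190; 0.04 0.095 0.11 0 190; 0.05 0.13 0.11 0 190")

```text
clock: 7.92
eef_pos: [0.516, -0.1046, 0.3442]
tcp_rot: [0.005, 0.044, 0.999, -0.001]
wrist_force: [0.2, 0.2, 0.0]
opening: 0.0221
gripper_force: 0.0
```

Emit:
move_arm(targets="0.01 0.04 0.01 0 190; 0.015 0.08 0.01 0 190; 0.02 0.12 0.01 0 190; 0.02 0.16 0.01 0 190; 0.02 0.2 0.01 0 190")

```text
clock: 8.33
eef_pos: [0.5327, 0.0968, 0.3493]
tcp_rot: [-0.0, 0.044, 0.999, -0.0]
wrist_force: [0.6, 0.3, 0.4]
opening: 0.0217
gripper_force: 0.0
```

Run:
```python
from h import *
cap('scene','s5');cap('top','t5')
s=cv2.resize(cv2.imread('pics/s5.png')[150:270,210:360],(400,320),interpolation=2);t=cv2.resize(cv2.imread('pics/t5.png')[120:280,220:420],(400,320),interpolation=2)
f=cv2.resize(np.hstack([cv2.imread('pics/s5.png'),cv2.imread('pics/t5.png')]),(740,278))
f=np.hstack([f,np.zeros((278,60,3),np.uint8)])
cv2.imwrite('pics/c6.png',np.vstack([np.hstack([s,t]),f]))
```

```text
(no output)
```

View pics/c6.png

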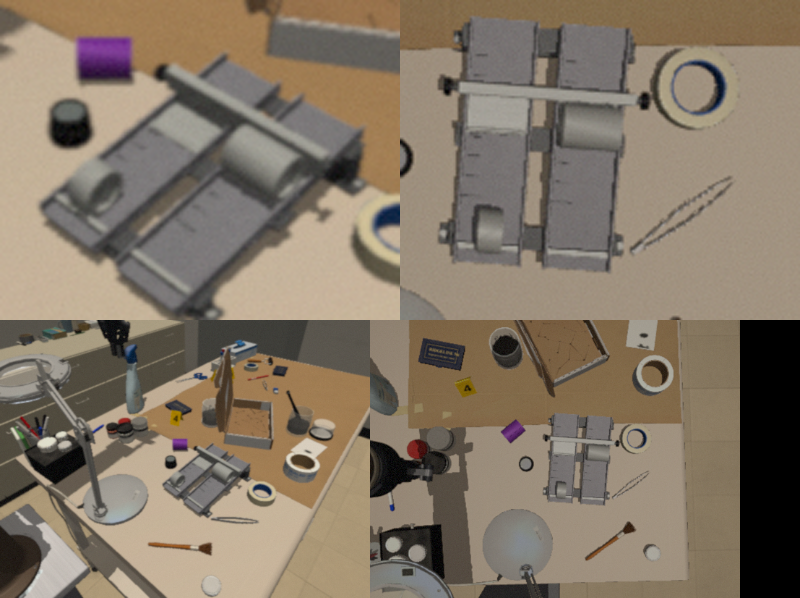

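The long pipe rests against the stop bar at (592,127) in the crop, past the ridge. The bar, short ring and bystanders haven't moved, and the arm is clear, so I'm handing in.

```bash
python3 -c "
from h import *
a=cv2.imread('pics/t1.png').astype(int);b=cv2.imread('pics/t5.png').astype(int)
print(abs(a-b)[155:178,238:350].mean())
print(order.close_job())"
```

```text
9.367753623188406
the job is handed in; nothing more can be done
None
```

The long pipe now rests between the ridge and the stop bar in the right gutter, with the hand taken away; in the last pictures the bar, short ring and bystanders look unmoved, and the job is handed in (no verdict was returned).

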